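# Vent a covered culture dish and lock its lid

### The arm

A 6-joint arm with a two-finger parallel gripper is mounted at the origin on a cart in front of the work surface, level with it; the furniture and walls round the work are solid. World frame = base frame: x ahead of the robot, y to its left, z up, the work surface at z = 0. Lengths are in mm, angles in degrees, forces in N, time in s.
With the tool pointing down it reaches from about 275 to 775 mm from the base axis. Payload 14.6 kg.
Tool frame: the origin (TCP) lies at the very end of the fingers, on their centre line; the grasp point (between the pads) lies 19 mm behind it; z points along the fingers, y is the direction in which the jaws open and shut (so a half turn about z gives the same grasp; the last joint's range is limited). The gripper opens to 85 mm and grips with 20 to 120 N. Pads are 22 mm wide; open, the fingers measure 114 mm over their backs; the gripper's body (76 mm by 85 mm) begins 54 mm behind the grasp point. The pads swing forward as they close: fully open they stand 13 mm farther back than shut.
Start: joints at [-82.351, 15.075, -2.767, 72.158, 0, 81.102], TCP at [149.515, -503.263, 200.078] pointing down, gripper open.
Joint ranges: [-151.79, 151.79], [-50.71, 97.33], [-67.44, 78.34], [-121.81, 120.89], [-77.56, 73.72], [-180, 180]. Speed limits (degrees/s): [108.29, 108.29, 147.25, 159.86, 180, 180].

### API

Orientations are given as a 3x3 rotation matrix whose columns are the frame's x, y, z axes.
In Python, from bench import env gives the robot as it stands. Calls block until the motion is done:
- env.move_pose(position, orientation): joint-space move of the TCP to a pose.
- env.servo_line(position, orientation=None, rate=150, threshold=None): straight line of the TCP; orientation=None keeps the orientation; rate is the mean speed in mm/s. With threshold (N) it stops when the force on the tool has changed by that much, and returns True; else False.
- env.movej(angles): joint-space move.
- env.open_gripper() and env.grab(squeeze=None): open the fingers fully, or close them until they stop; squeeze is the grip in N (None keeps the last).
- env.hold(seconds).
- env.inverse_kinematics(position, orientation): joint angles nearest the present ones, or None.
- env.get_obs(): the state.
- env.snapshot(name): name is "side" or "top" or "wrist"; returns the picture (384x512x3 uint8, red, green, blue); there is no depth.
- env.get_calibration(name): a dict with "mtx" (3x3 intrinsics, pixels), "distortion" ([k1, k2, p1, p2, k3] as OpenCV has them; the pictures are not rectified), "R" (3x3) and "t" (3): a world point X has camera coordinates R X + t; the wrist camera has in their place "mount" (4x4, takes a point from camera to tool coordinates, whose origin is the TCP and whose axes are the flange's). Camera axes: x right, y down, z forward; pixel columns grow to the right and rows downward; lengths in mm; the calibration is good to about 2 mm. A picture is of the moment at which its call begins: read the wrist's pose just before it. get_calibration takes no time and is no camera call.
A pose or a line that the arm cannot do raises env.Unreachable and nothing moves.
- env.job_done(): hands the job in, once; it reports no verdict.
The state is a dict: "t": time; "joint_pos": joint angles; "dq": joint speeds; "effort": joint torques, N m; "ee_pos": TCP position; "eef_rot": TCP orientation; "wrist_force": force on the tool from outside, world axes, zero at the start; "torque": the same for the moment, N m; "finger_gap": opening from 0.0 (shut) to 1.0 (fully open).
Only numpy, scipy, OpenCV 4.12 (cv2) and the standard library are available. Lean on these libraries where they do the work, as an engineer would, in place of code of your own. Each camera call takes 0.05 s, during which the arm holds its last target.

### The job

Vent the covered dish under the lamp: take the lid by its slanted tab and raise only the tab edge, about 20 mm, the far edge staying on the dish rim, and hold it so for two seconds. Lower it gently (do not let it drop) until it lies flat and centred on the dish, and let go. Then slide the keeper fully home over the lid's edge to lock it; do not disturb the vials and weights standing about.

Things in the scene. Friction and masses are not known exactly. Their poses are not given: they have to be found in the camera images.
- stand: Fixed grey stand, base plate 132 (x) x 150 (y) x 14 mm; origin on the bench under the dish's centre, its -x axis points to the side where the lid's tab is (right, seen from the robot), +y to the keeper (the robot's side), z up. In its middle is a fixed round glass dish, 90 mm outside, wall 3 mm, rim 36 mm above the bench. A thin lamp post rises beside the dish (x +64, y -20 mm).
- lamp (a point): Centre of the underside of the round grey lamp head that hangs over the dish, fixed to the stand: 72 mm across, 166 to 213 mm above the bench, centre 6 mm along stand +x and 20 mm along stand -y from the dish's centre; axes as the stand. Because of it a gripper on the lid's tab must lean back, away from the lamp.
- dish_seat (a point): Centre of the dish's rim plane, 36 mm above the bench, where the centre of the seated lid's underside belongs; axes as the stand.
- lid_center (a point): Loose round aluminium lid (90 g, hidden changes of 20 %), 100 mm across, disc 3 mm thick, with a skirt 7 mm deep that passes the dish with 3 mm to spare all round; this point is the centre of the disc's underside, which rests on the rim. Lid axes: -x towards its tab, z up.
- lid_tab (a point): Grip point in the middle of the upper part of the lid's flat tab, at (-57.6, 0, +26.8) mm from lid_center in lid axes; same axes. The tab is a straight blade 9 mm thick (along lid y, the way to pinch it), 18 mm wide, 37 mm long; it rises from the lid's edge and leans outward (to lid -x) 35 degrees from vertical. It ends 12 mm above this point along its slant; the lid's top is 29 mm below it along the slant.
- lid_front (a point): Edge of the lid below the tab, at the disc's underside, 50 mm from lid_center along lid -x.
- lid_back (a point): Far edge of the lid, at the disc's underside, 50 mm from lid_center along lid +x; it is to stay on the rim while the tab edge is raised, so the lid turns about the rim, 45 mm from the dish's centre.
- keeper (a joint): Slide of the keeper in m, 0 = fully back, 0.032 = fully home at its stop, with its tongue about 18 mm over the lid's edge and 3 mm above the seated lid; moves along the stand's -y (towards the dish), starts at 0 to 8 mm, stays where left, needs about 2 N.
- keeper_knob (a point): Grip point of the keeper's upright black knob, 12 mm (stand x) x 16 mm (stand y), 36 mm tall on a flat steel tongue; this point is 12 mm below the knob's top, 23 mm above the tongue's top and 69 mm above the bench. Axes as the stand.
- amplifier: Tall grey instrument standing fixed at the left rear of the bench, about 0.17 (x) x 0.22 (y) m and 0.42 m tall, nearest face about 0.56 m ahead of the robot; keep the arm clear of it when swinging across from the left. Its origin is under its middle, on the bench.
- vial_a: Bystander, leave standing: white sample vial with screw cap, 26 mm across, 58 mm tall, left of the stand; origin at the centre of its underside.
- vial_c: Bystander, leave standing: pale sample vial with screw cap, 26 mm across, 58 mm tall, left of the stand; origin at the centre of its underside.
- weight_200: Bystander, leave standing: knobbed calibration weight, 29 mm across, 48 mm tall, left of the stand; origin at the centre of its underside.
- weight_100: Bystander, leave standing: knobbed calibration weight, 23 mm across, 39 mm tall, farther left; origin at the centre of its underside.

How it is judged:
By the outcome, as a careful person would: the job done as asked, in the order asked, and still so for the second after the job is handed in, with the robot touching nothing.
It also fails if it takes over 64 s, if anything falls off the work surface, if the arm or the gripper's body presses on something with over 40 N, if the wrist force passes 120 N, or if a joint passes its speed limit or range.

## Working session

There is one attempt and no reset: what is moved stays moved. The work goes in short steps, each a Python script; the robot and the scene stay as the last script left them, time stands still between calls to the robot, and variables do not carry over. Pictures are saved under pics/ and viewed, and the job is handed in when it is done.

```bash
mkdir -p pics; ls; python3 - <<'E'
from bench import env
import cv2,numpy as np
o=env.get_obs();print(o['t'],o['ee_pos'],o['eef_rot'],o['finger_gap'])
for n in ['side','top','wrist']:
    im=env.snapshot(n);cv2.imwrite(f'pics/{n}0.png',im[:,:,::-1])
    c=env.get_calibration(n);print(n,{k:np.round(v,4).tolist() for k,v in c.items()})
E
```

```text
pics
0.0 [ 149.48095028 -502.95127716  199.62314239] [[ 9.58586166e-01  2.84802642e-01 -1.34694262e-04]
 [ 2.84802622e-01 -9.58585601e-01  1.05428329e-03]
 [ 1.71146685e-04 -1.04898265e-03 -9.99999435e-01]] 0.9995455952817887
side {'mtx': [[368.2689, 0.0, 258.263], [0.0, 368.2689, 198.1909], [0.0, 0.0, 1.0]], 'distortion': [-0.0403, 0.0, 0.0, 0.0, 0.0], 'R': [[0.9986, -0.0524, 0.0095], [-0.0213, -0.5552, -0.8314], [0.0488, 0.8301, -0.5555]], 't': [-510.7782, 104.9843, 978.3021]}
top {'mtx': [[436.8264, 0.0, 243.7158], [0.0, 436.8264, 191.5094], [0.0, 0.0, 1.0]], 'distortion': [-0.1343, 0.0, 0.0, 0.0, 0.0], 'R': [[-0.0117, -0.998, 0.0624], [-0.9852, 0.0008, -0.1711], [0.1707, -0.0634, -0.9833]], 't': [-47.9341, 532.3088, 1363.6498]}
wrist {'mtx': [[277.7949, 0.0, 256.8593], [0.0, 277.7949, 191.5224], [0.0, 0.0, 1.0]], 'distortion': [-0.0624, 0.0, 0.0, 0.0, 0.0], 'mount': [[-0.0002, -0.9583, -0.2858, 73.0175], [1.0, -0.0003, 0.0004, 0.3536], [-0.0005, -0.2858, 0.9583, -173.213], [0.0, 0.0, 0.0, 1.0]]}
```

View pics/side0.png

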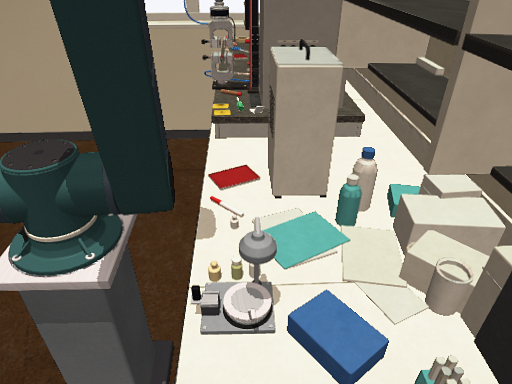

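View pics/top0.png

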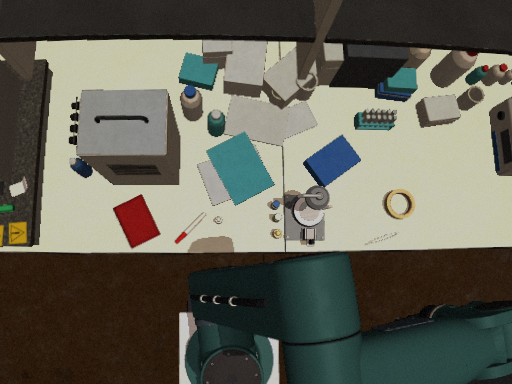

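View pics/wrist0.png

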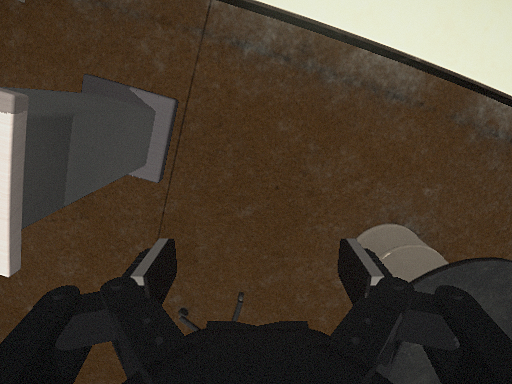

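```bash
python3 - <<'E'
import cv2
a=cv2.imread('pics/side0.png')[225:345,180:290];cv2.imwrite('pics/s_c.png',cv2.resize(a,None,fx=5,fy=5,interpolation=cv2.INTER_CUBIC))
a=cv2.imread('pics/top0.png')[175:255,260:350];cv2.imwrite('pics/t_c.png',cv2.resize(a,None,fx=7,fy=7,interpolation=cv2.INTER_CUBIC))
E
```

```text
(no output)
```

View pics/s_c.png

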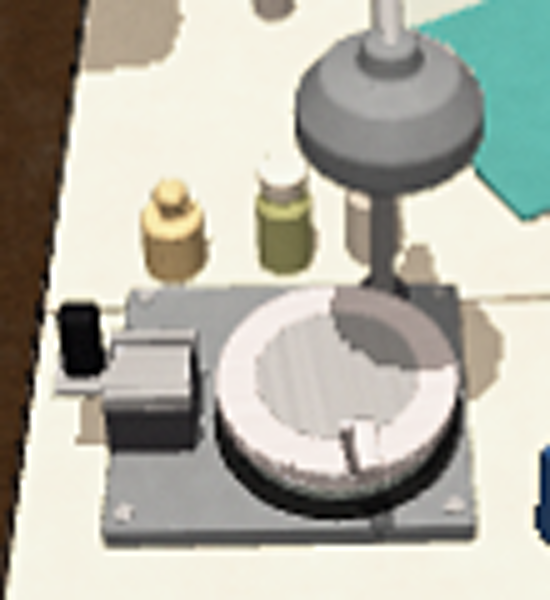

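View pics/t_c.png

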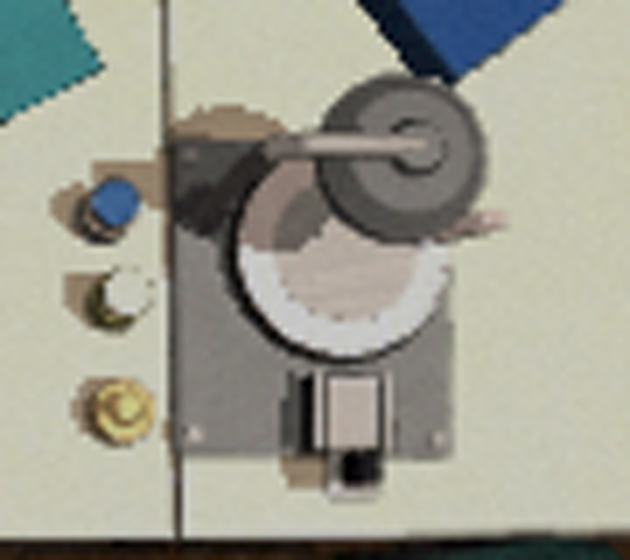

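```bash
cat > h.py <<'E'
from bench import env
import cv2,numpy as np
from scipy.optimize import least_squares
def cal(n,obs=None):
    c=env.get_calibration(n)
    if n!='wrist': return np.array(c['mtx']),np.array(c['distortion']),np.array(c['R']),np.array(c['t'])
    T=np.eye(4);T[:3,:3]=obs['eef_rot'];T[:3,3]=obs['ee_pos']
    M=np.linalg.inv(T@np.array(c['mount']))
    return np.array(c['mtx']),np.array(c['distortion']),M[:3,:3],M[:3,3]
def proj(C,X):
    K,d,R,t=C
    return cv2.projectPoints(np.asarray(X,float).reshape(-1,3),cv2.Rodrigues(R)[0],t,K,d)[0].reshape(-1,2)
def plane(C,uv,z):
    K,d,R,t=C
    n=cv2.undistortPoints(np.asarray(uv,float).reshape(-1,1,2),K,d).reshape(-1,2)
    r=np.c_[n,np.ones(len(n))]@R; o=-R.T@t
    return o+r*((z-o[2])/r[:,2])[:,None]
def rotz(a):
    c,s=np.cos(a),np.sin(a);return np.array([[c,-s,0],[s,c,0],[0,0,1.]])
E
python3 - <<'E'
from h import *
S=cal('side');T=cal('top')
s=lambda u,v:((u+.5)/5-.5+180,(v+.5)/5-.5+225)
t=lambda u,v:((u+.5)/7-.5+260,(v+.5)/7-.5+175)
print('side',plane(S,[s(105,528),s(475,528),s(128,288),s(460,288)],14).round(1))
print('top',plane(T,[t(175,140),t(175,455),t(452,455)],14).round(1))
print('knobtop side/top',plane(S,[s(80,305)],81).round(1),plane(T,[t(362,465)],81).round(1))
print('tab tip',plane(S,[s(362,425)],72).round(1),plane(T,[t(490,225)],70).round(1))
print('lid centre side',plane(S,[s(338,385)],39).round(1))
print('lamp top', plane(T,[t(400,160)],190),plane(S,[s(390,120)],190))
print('byst', plane(T,[t(115,200),t(128,292),t(123,408)],50).round(1),plane(S,[s(175,270),s(285,262),s(365,250)],0).round(1))
E
```

```text
side [[ 380.2 -317.7   14. ]
 [ 526.8 -324.1   14. ]
 [ 381.  -189.3   14. ]
 [ 531.4 -195.7   14. ]]
top [[ 527.3 -189.6   14. ]
 [ 378.  -185.6   14. ]
 [ 376.4 -317.8   14. ]]
knobtop side/top [[ 371.4 -261.5   81. ]] [[ 368.4 -259.7   81. ]]
tab tip [[ 482.2 -318.6   72. ]] [[ 478.2 -325.9   70. ]]
lid centre side [[ 474.1 -270.6   39. ]]
lamp top [[ 489.43211567 -256.4809154   190.        ]] [[ 493.87723255 -278.59859581  190.        ]]
byst [[ 493.4 -155.1   50. ]
 [ 450.7 -160.1   50. ]
 [ 397.4 -156.5   50. ]] [[ 400.4 -165.5    0. ]
 [ 451.9 -162.5    0. ]
 [ 489.8 -156.3    0. ]]
```

```bash
python3 - <<'E'
from h import *
S=cal('side');T=cal('top')
s=lambda u,v:((u+.5)/5-.5+180,(v+.5)/5-.5+225)
t=lambda u,v:((u+.5)/7-.5+260,(v+.5)/7-.5+175)
print('side rim pts',plane(S,[s(218,385),s(460,375),s(320,288),s(335,478)],39).round(1))
print('top rim pts',plane(T,[t(345,358),t(234,250),t(265,178),t(265,320),t(420,320)],39).round(1))
# candidate reach
c=np.array([474,-264,36.]);yaw=np.radians(88.3)
R=rotz(yaw)
for lean in (30,35,45):
  l=np.radians(lean)
  zt=R@np.array([np.sin(l),0,-np.cos(l)])
  for sg in (1,-1):
    yt=R@np.array([0,sg,0.]);xt=np.cross(yt,zt);O=np.c_[xt,yt,zt]
    for back in (0,120):
      p=c+R@np.array([-57.6,0,26.8])+zt*(19-back)
      q=env.inverse_kinematics(p,O);print(lean,sg,back,xt.round(2),p.round(0),None if q is None else np.round(q))
E
```

```text
side rim pts [[ 424.8 -268.5   39. ]
 [ 524.7 -267.6   39. ]
 [ 467.8 -216.5   39. ]
 [ 471.7 -316.9   39. ]]
top rim pts [[ 420.5 -262.6   39. ]
 [ 471.3 -211.9   39. ]
 [ 505.1 -227.6   39. ]
 [ 438.5 -225.5   39. ]
 [ 437.9 -298.8   39. ]]
30 1 0 [-0.03 -0.87 -0.5 ] [ 473. -312.   46.] [ -52.   40.    8.   82.   19. -144.]
30 1 120 [-0.03 -0.87 -0.5 ] [ 471. -372.  150.] [ -55.   42.   28.  101.   17. -147.]
30 -1 0 [0.03 0.87 0.5 ] [ 473. -312.   46.] [-52.  40.   8.  82.  19.  36.]
30 -1 120 [0.03 0.87 0.5 ] [ 471. -372.  150.] [-55.  42.  28. 101.  17.  33.]
35 1 0 [-0.02 -0.82 -0.57] [ 473. -311.   47.] [ -53.   43.   12.   87.   21. -147.]
35 1 120 [-0.02 -0.82 -0.57] [ 471. -379.  146.] [ -57.   47.   33.  107.   19. -150.]
35 -1 0 [0.02 0.82 0.57] [ 473. -311.   47.] [-53.  43.  12.  87.  21.  33.]
35 -1 120 [0.02 0.82 0.57] [ 471. -379.  146.] [-57.  47.  33. 107.  19.  30.]
45 1 0 [-0.02 -0.71 -0.71] [ 473. -308.   49.] [ -55.   50.   19.   98.   25. -153.]
45 1 120 [-0.02 -0.71 -0.71] [ 470. -393.  134.] [ -59.   56.   46.  120.   22. -156.]
45 -1 0 [0.02 0.71 0.71] [ 473. -308.   49.] [-55.  50.  19.  98.  25.  27.]
45 -1 120 [0.02 0.71 0.71] [ 470. -393.  134.] [-59.  56.  46. 120.  22.  24.]
```

```bash
cat >> h.py <<'E'
def toolR(yaw,lean,sg=-1):
    l=np.radians(lean);R=rotz(yaw)
    zt=R@np.array([np.sin(l),0,-np.cos(l)]);yt=R@np.array([0,sg,0.])
    return np.c_[np.cross(yt,zt),yt,zt]
def snap(n,f,crop=None,k=1):
    o=env.get_obs();im=env.snapshot(n)[:,:,::-1];cv2.imwrite(f'pics/{f}_raw.png',im)
    if crop: im=im[crop[1]:crop[3],crop[0]:crop[2]]
    cv2.imwrite(f'pics/{f}.png',cv2.resize(im,None,fx=k,fy=k,interpolation=cv2.INTER_CUBIC));return o
E
python3 - <<'E'
from h import *
import json
c=np.array([472,-264,36.]);yaw=np.radians(88.3);O=toolR(yaw,35)
p=c+rotz(yaw)@np.array([-57.6,0,26.8])+O[:,2]*(19-120)
env.move_pose(p,O)
o=snap('wrist','w1',(100,60,420,300),2.5);print(o['t'],o['ee_pos'],o['finger_gap'])
json.dump({k:np.asarray(o[k]).tolist() for k in('ee_pos','eef_rot')},open('o1.json','w'))
E
```

```text
1.425 [ 467.99852446 -380.12391843  146.0124291 ] 0.9950496760172548
```

View pics/w1.png

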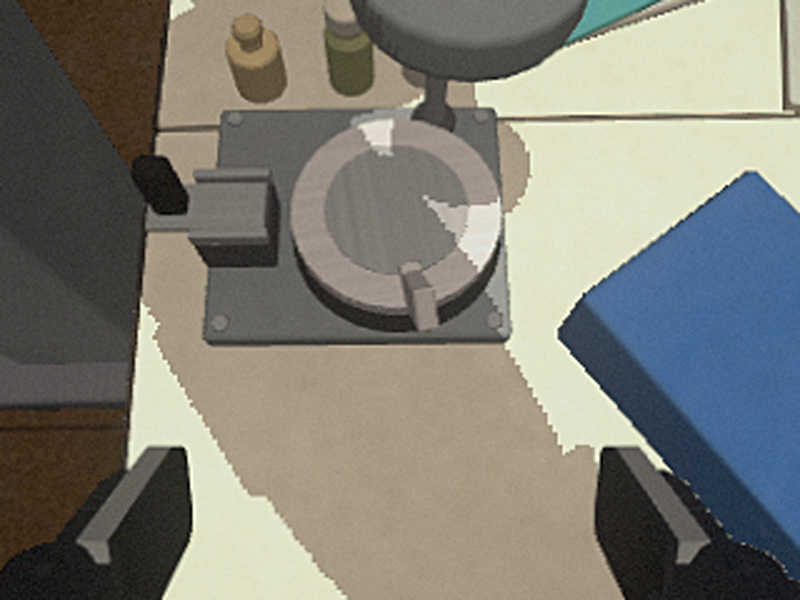

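View pics/w1_raw.png

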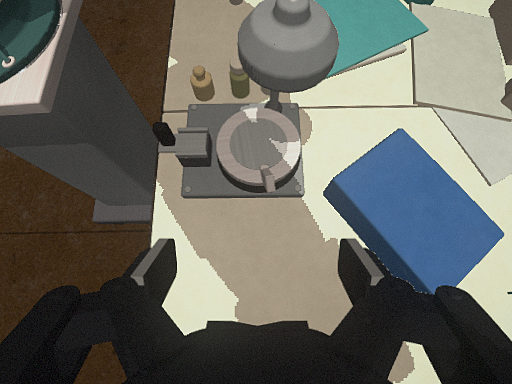

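```bash
python3 - <<'E'
import cv2
a=cv2.imread('pics/w1_raw.png')[95:195,205:315];cv2.imwrite('pics/w1z.png',cv2.resize(a,None,fx=6,fy=6,interpolation=cv2.INTER_CUBIC))
E
```

```text
(no output)
```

View pics/w1z.png

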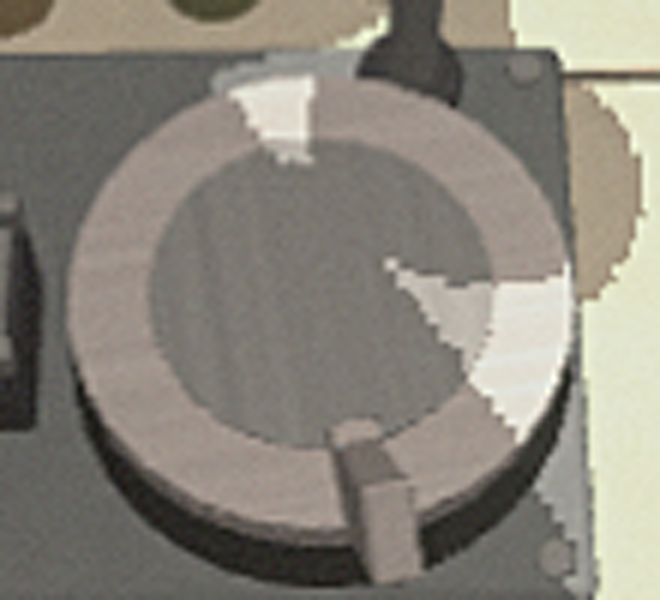

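```bash
cat > fit.py <<'E'
from h import *
import json
o=json.load(open('o1.json'));W=cal('wrist',{k:np.array(v) for k,v in o.items()})
S=cal('side');T=cal('top')
z=lambda u,v:((u+.5)/6-.5+205,(v+.5)/6-.5+95)
circ=np.array([z(68,300),z(572,285),z(320,76),z(322,530),z(130,460),z(520,160),z(130,150)])
cap=np.array([z(362,487),z(412,478),z(424,570),z(376,582)])
capL=np.array([[-57.1,4.5,41.8],[-57.1,-4.5,41.8],[-71.9,-4.5,31.4],[-71.9,4.5,31.4]])
cp=plane(W,circ,39)
r=least_squares(lambda p:np.hypot(cp[:,0]-p[0],cp[:,1]-p[1])-50,[472,-264])
print('circle',r.x,r.fun.round(1))
r2=least_squares(lambda p:np.hypot(cp[:,0]-p[0],cp[:,1]-p[1])-p[2],[472,-264,50]);print(r2.x,r2.fun.round(1))
def f(p):
    R=rotz(p[2]);X=(R@capL.T).T+[p[0],p[1],36]
    e1=(proj(W,X)-cap).ravel()*1.2
    return np.r_[e1,np.hypot(cp[:,0]-p[0],cp[:,1]-p[1])-50]
q=least_squares(f,[472,-264,np.radians(95)]);print('lid',q.x[:2],np.degrees(q.x[2]),q.fun.round(1))
k=lambda u,v:((u+.5)/2.5-.5+100,(v+.5)/2.5-.5+60)
P=plane(W,[k(220,110),k(497,110),k(510,335),k(205,335)],14);print('plate',P.round(1))
lt=lambda X:(rotz(q.x[2])@np.array(X).T).T+[q.x[0],q.x[1],36]
print('tab in side/top px',proj(S,lt(capL)).mean(0),proj(T,lt(capL)).mean(0))
print('lid side center', proj(S,lt([[0,0,3]])), proj(T,lt([[0,0,3]])))
E
python3 fit.py
```

```text
circle [ 473.24787275 -264.61909219] [-0.8 -0.6 -0.3 -0.4  0.4  0.2  0. ]
[ 473.20250366 -264.57297474   49.77220039] [-0.6 -0.4 -0.1 -0.2  0.7  0.4  0.2]
lid [ 472.9840808  -263.65915865] 99.20088729994748 [-0.6 -0.4  0.3 -0.6  0.9  2.  -0.1  1.6 -1.1 -0.4 -1.2  0.5  0.9 -0.2
 -0.8]
plate [[ 380.9 -187.9   14. ]
 [ 530.4 -193.1   14. ]
 [ 526.2 -320.4   14. ]
 [ 380.2 -315.8   14. ]]
tab in side/top px [252.77676526 313.09812593] [330.13190287 205.03394328]
lid side center [[246.55055547 298.97730246]] [[308.6248172  209.68935011]]
```

```bash
cat >> h.py <<'E'
LC=np.array([473.1,-264.2,36.]);LY=np.radians(99.2);LEAN=46
U=np.array([-np.sin(np.radians(35)),0,np.cos(np.radians(35))])
def gp(back,up=2.,lean=LEAN):
    O=toolR(LY,lean);return LC+rotz(LY)@(np.array([-57.6,0,26.8])+U*up)+O[:,2]*(19-back),O
E
python3 - <<'E'
from h import *
import json
for b in (0,45,60,70): 
    q=env.inverse_kinematics(*gp(b));print(b,None if q is None else np.round(q,1))
env.move_pose(*gp(60))
env.servo_line(gp(38)[0])
o=snap('wrist','w2');print(o['t'],o['ee_pos'],gp(38)[0],o['wrist_force'])
json.dump({k:np.asarray(o[k]).tolist() for k in('ee_pos','eef_rot')},open('o2.json','w'))
E
```

```text
0 [-52.2  55.2  29.1 106.2  20.1  20.7]
45 [-53.4  57.8  40.  114.8  19.4  19.8]
60 [-53.7  58.9  44.3 118.   19.1  19.6]
70 [-54.   59.8  47.5 120.4  19.   19.4]
2.2167 [ 484.27704437 -336.41498383   80.61234886] [ 484.67773371 -335.68308674   77.63681313] [ 0.62489562  0.85610184 -0.01080122]
```

View pics/w2.png

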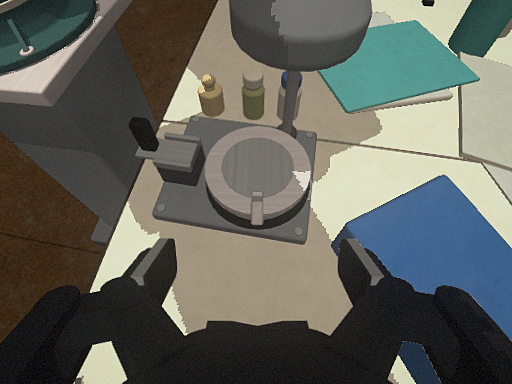

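```bash
python3 - <<'E'
from h import *
import json
o=json.load(open('o2.json'));W=cal('wrist',{k:np.array(v) for k,v in o.items()})
capL=np.array([[-57.1,4.5,41.8],[-57.1,-4.5,41.8],[-71.9,-4.5,31.4],[-71.9,4.5,31.4]])
X=(rotz(LY)@capL.T).T+LC;p=proj(W,X);print(p.round(1))
k=6;x0,y0=195,110
a=cv2.resize(cv2.imread('pics/w2_raw.png')[y0:y0+130,x0:x0+125],None,fx=k,fy=k,interpolation=cv2.INTER_CUBIC)
d=lambda q:tuple(int(v) for v in ((q+.5-[x0,y0])*k-.5))
for q in p: cv2.circle(a,d(q),3,(0,0,255),-1)
th=np.linspace(0,6.28,60);C=np.c_[50*np.cos(th),50*np.sin(th),0*th+3]+LC
for q in proj(W,C): cv2.circle(a,d(q),1,(0,255,0),-1)
cv2.imwrite('pics/w2z.png',a)
E
```

```text
[[250.6 201. ]
 [263.3 201. ]
 [263.2 226. ]
 [250.7 226. ]]
```

View pics/w2z.png

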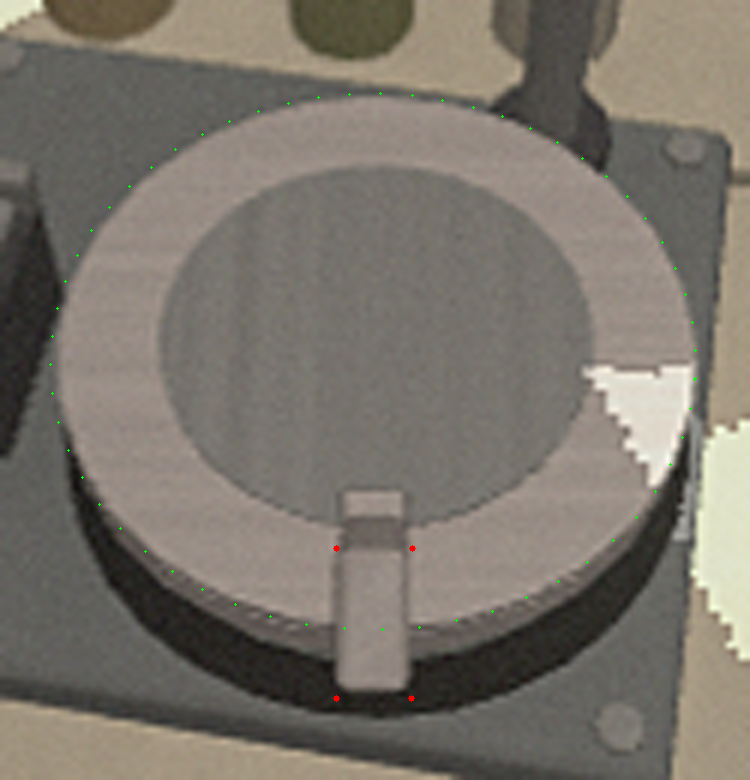

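```bash
python3 - <<'E'
from h import *
hit=env.servo_line(gp(0)[0],rate=90,threshold=8);env.hold(.3)
o=env.get_obs();print(hit,o['t'],o['ee_pos'],gp(0)[0],o['wrist_force'])
if not hit:
    env.grab(30)
    o=env.get_obs();print(o['t'],o['ee_pos'],o['wrist_force'],o['finger_gap'],o['finger_gap']*85)
    snap('wrist','w3')
E
```

```text
False 3.1417 [ 480.36437085 -309.03003719   51.302903  ] [ 480.30739544 -308.6998034    51.23979505] [-0.07451783  0.07000357 -0.28978667]
3.9083 [ 480.29654921 -308.69592505   51.24112629] [-0.33175909 -0.29112827 -0.00745559] 0.0036429604047372058 0.30965163440266247
```

View pics/w3.png

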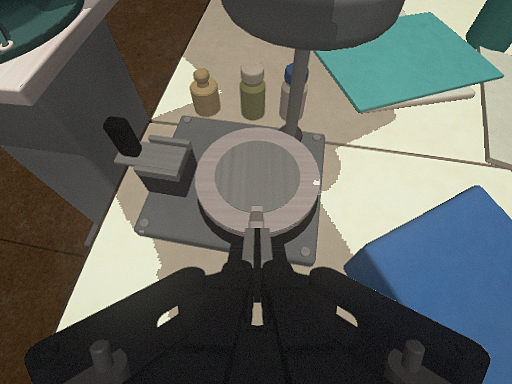

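```bash
python3 - <<'E'
from h import *
o=snap('wrist','w4',(200,120,330,340),3.4)
print(o['finger_gap'])
o=snap('side','s4',(200,230,300,340),6)
a=cv2.imread('pics/w4_raw.png')
cv2.imwrite('pics/w4z.png',cv2.resize(a[180:300,200:320],None,fx=6,fy=6,interpolation=cv2.INTER_CUBIC))
E
```

```text
-0.00206117772848726
```

View pics/w4z.png

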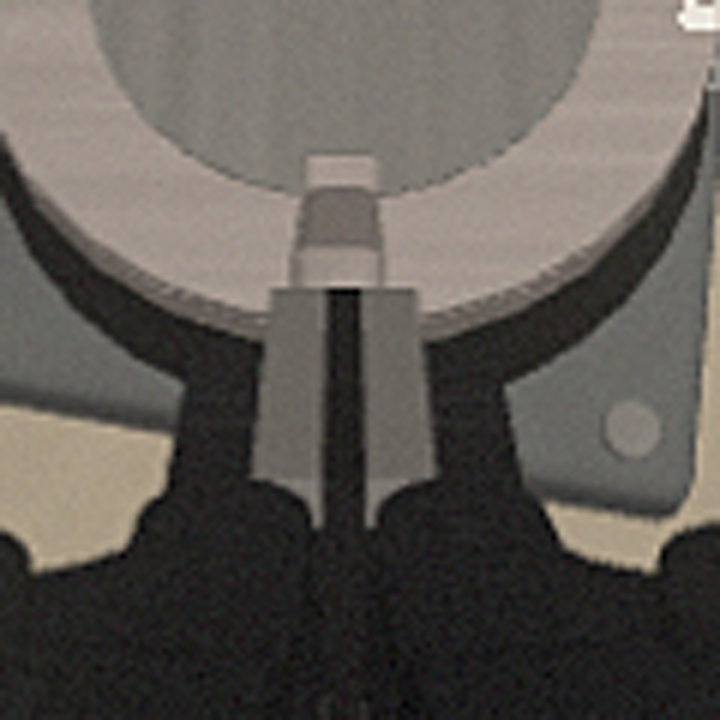

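View pics/s4.png

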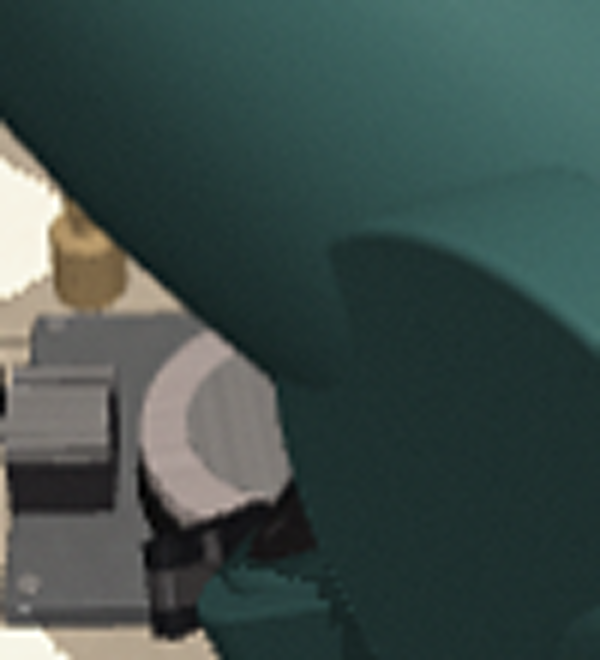

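```bash
python3 - <<'E'
from h import *
o=env.get_obs();W=cal('wrist',o)
capL=np.array([[-57.1,4.5,41.8],[-57.1,-4.5,41.8],[-71.9,-4.5,31.4],[-71.9,4.5,31.4],[-57.6,0,26.8],[-30,4.5,3],[-30,-4.5,3]])
X=(rotz(LY)@capL.T).T+LC;print(proj(W,X).round(1))
T=np.array([[0,0,0],[0,0,-19],[11,0,0],[-11,0,0],[11,0,-19],[11,0,-40],[-11,0,-40]])
print(proj(W,o['ee_pos']+T@np.array(o['eef_rot']).T).round(1))
print(np.array(o['eef_rot']).round(3), -W[2].T@W[3])
E
```

```text
[[248.2 221. ]
 [264.  221. ]
 [263.9 251.8]
 [248.3 251.8]
 [256.2 231.4]
 [250.2 208.1]
 [262.4 208.1]]
[[256.2 220.2]
 [256.1 232.2]
 [256.2 204.8]
 [256.2 235.1]
 [256.1 215.3]
 [256.  230.1]
 [256.  266.8]]
[[-0.111  0.987 -0.115]
 [ 0.686  0.16   0.71 ]
 [ 0.719 -0.    -0.695]] [ 492.84591388 -382.59944831  223.5332082 ]
```

```bash
python3 - <<'E'
from h import *
env.open_gripper()
hit=env.servo_line(gp(-15)[0],rate=60,threshold=6)
o=snap('wrist','w5');print(hit,o['t'],o['ee_pos'],gp(-15)[0],o['wrist_force'],o['finger_gap'])
E
```

```text
False 5.2417 [ 478.53842521 -297.95435475   40.98546291] [ 478.58226192 -298.04850734   40.81991949] [0.62507826 0.50537258 0.61910256] 0.9978152099910281
```

View pics/w5.png

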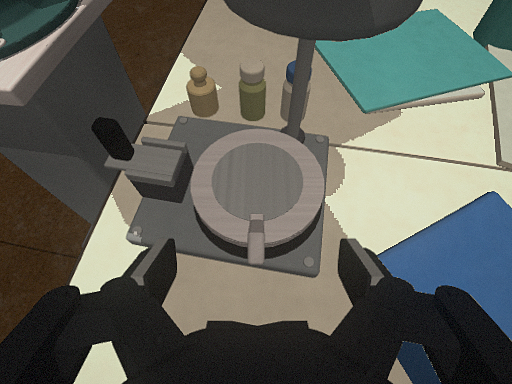

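```bash
python3 - <<'E'
from h import *
o=env.get_obs();W=cal('wrist',o)
capL=np.array([[-57.1,4.5,41.8],[-57.1,-4.5,41.8],[-71.9,-4.5,31.4],[-71.9,4.5,31.4]])
X=(rotz(LY)@capL.T).T+LC
k=6;x0,y0=195,120
a=cv2.resize(cv2.imread('pics/w5_raw.png')[y0:y0+150,x0:x0+133],None,fx=k,fy=k,interpolation=cv2.INTER_CUBIC)
d=lambda q:tuple(int(v) for v in ((q+.5-[x0,y0])*k-.5))
for q in proj(W,X): cv2.circle(a,d(q),3,(0,0,255),-1)
th=np.linspace(0,6.28,60);C=np.c_[50*np.cos(th),50*np.sin(th),0*th+3]+LC
for q in proj(W,C): cv2.circle(a,d(q),1,(0,255,0),-1)
cv2.imwrite('pics/w5z.png',a[:,:][-600:])
E
```

```text
(no output)
```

View pics/w5z.png

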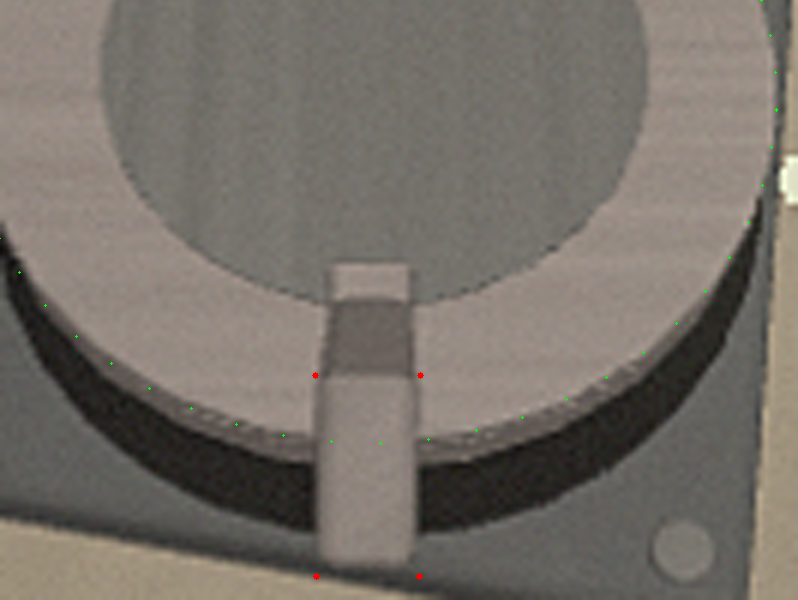

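```bash
python3 - <<'E'
from h import *
hit=env.servo_line(gp(-25)[0],rate=50,threshold=6)
o=env.get_obs();print(hit,o['t'],o['ee_pos'],gp(-25)[0],o['wrist_force'])
if not hit:
    env.grab(30);env.hold(.2)
    o=snap('wrist','w6',(196,120,316,320),4);print(o['t'],o['wrist_force'],o['finger_gap'])
E
```

```text
False 5.6417 [ 477.3776998  -290.7966692    33.92162644] [ 477.4321729  -290.9476433    33.87333579] [ 0.63597827  0.03286469 -0.92277841]
6.525 [ 0.89833507 -0.7820797   1.72821473] 0.09979703516984444
```

View pics/w6.png

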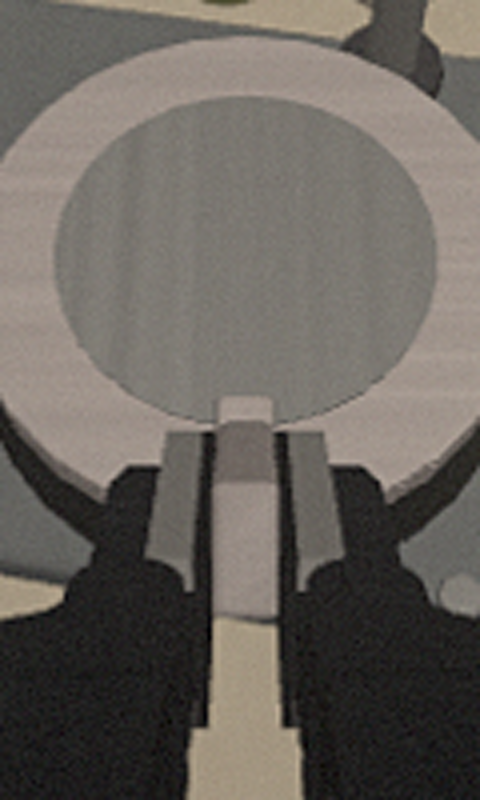

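```bash
cat >> h.py <<'E'
def gp2(back,up=2.,lean=LEAN,d=0):
    O=toolR(LY,lean,1);return LC+rotz(LY)@(np.array([-57.6,d,26.8])+U*up)+O[:,2]*(19+25-back),O
E
python3 - <<'E'
from h import *
for b in (0,30,70,85):
    q=env.inverse_kinematics(*gp2(b));print(b,None if q is None else np.round(q,1))
env.open_gripper()
env.servo_line(gp(35)[0],rate=100)
env.move_pose(*gp2(60))
env.servo_line(gp2(30)[0],rate=100)
env.hold(.2)
o=snap('wrist','w7');print(o['t'],o['ee_pos'],gp2(30)[0])
W=cal('wrist',o)
capL=np.array([[-57.1,4.5,41.8],[-57.1,-4.5,41.8],[-71.9,-4.5,31.4],[-71.9,4.5,31.4]])
print(proj(W,(rotz(LY)@capL.T).T+LC).round(1))
E
```

```text
0 [ -51.5   54.2   24.   101.9   20.6 -158.7]
30 [ -52.3   55.4   30.2  107.1   20.1 -159.4]
70 [ -53.4   57.8   40.   114.8   19.4 -160.2]
85 [ -53.7   58.9   44.3  118.    19.1 -160.4]
11.35 [ 481.01819904 -312.79116019   54.93092286] [ 480.88243995 -312.25023542   54.7130869 ]
[[265.2 252.5]
 [250.5 252.5]
 [250.1 228.2]
 [265.6 228.2]]
```

View pics/w7.png

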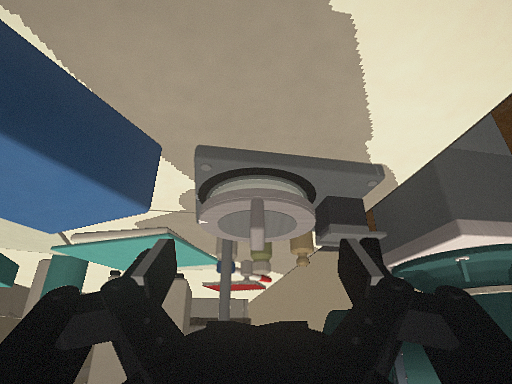

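```bash
python3 - <<'E'
from h import *
hit=env.servo_line(gp2(0)[0],rate=70,threshold=6)
if hit: print('HIT')
else:
    env.grab(35);env.hold(.2)
    o=snap('wrist','w8',(176,120,336,280),4);print(o['t'],o['ee_pos'],gp2(0)[0],o['wrist_force'],o['torque'],o['finger_gap'])
a=cv2.imread('pics/w7_raw.png');cv2.imwrite('pics/w7z.png',cv2.resize(a[130:260,180:340],None,fx=5,fy=4.6,interpolation=cv2.INTER_CUBIC))
E
```

```text
12.8583 [ 477.45991754 -290.97558521   33.93140268] [ 477.4321729  -290.9476433    33.87333579] [ 0.39432853 -1.16125794  2.4876434 ] [-0.44911655 -0.08354145 -0.0270906 ] 0.09663844925731963
```

View pics/w8.png

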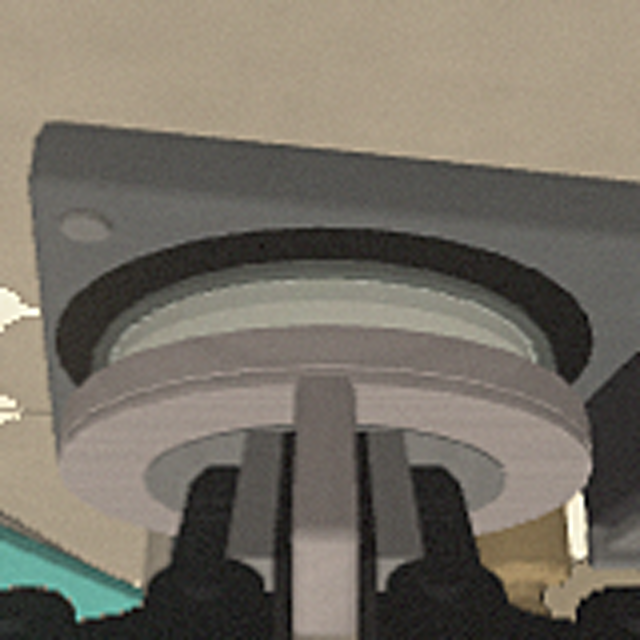

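View pics/w7z.png

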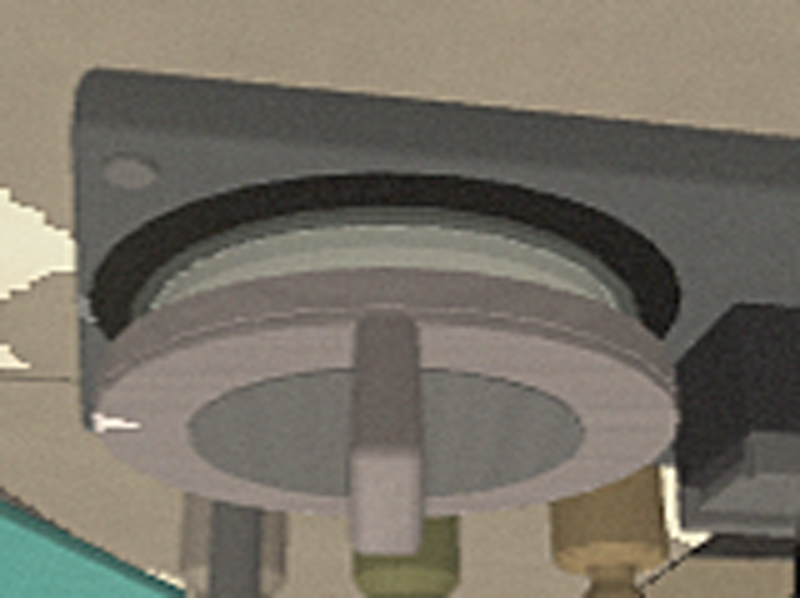

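```bash
cat >> h.py <<'E'
def tilt(p0,O0,th,piv=44.,dz=0):
    from scipy.spatial.transform import Rotation as Ro
    ax=rotz(LY)@np.array([0,1.,0]);Rr=Ro.from_rotvec(ax*np.radians(th)).as_matrix()
    P=LC+rotz(LY)@np.array([piv,0,0.])
    return P+Rr@(np.asarray(p0)-P)+[0,0,dz],Rr@np.asarray(O0)
E
python3 - <<'E'
from h import *
p0,O0=gp2(0)
for th in (1,2,4,6,8,10,12.2):
    p,O=tilt(p0,O0,th)
    if th==1: print(env.inverse_kinematics(*tilt(p0,O0,12.2)))
    env.servo_line(p,O,rate=20)
    o=env.get_obs();print(th,round(o['t'],2),(o['ee_pos']-p).round(2),np.round(o['wrist_force'],2),np.round(o['torque'],2),round(o['finger_gap'],3))
    if np.linalg.norm(o['wrist_force'])>15: print('STOP');break
snap('wrist','w9',(176,120,336,280),4)
E
```

```text
[ -49.33514755   44.20885946   13.81827917   89.3361022    16.88026668
 -153.04543387]
1 13.16 [0.01 0.08 0.26] [ 0.92 -0.7  -0.55] [-0.75 -0.11 -0.07] 0.094
2 13.41 [0.03 0.07 0.24] [-0.25 -0.03 -1.31] [-0.77 -0.11 -0.04] 0.095
4 13.68 [0.04 0.09 0.39] [-0.81  0.   -0.44] [-0.77 -0.09 -0.05] 0.099
6 13.96 [-0.01  0.09  0.23] [-0.84 -0.59 -0.63] [-0.74 -0.11 -0.  ] 0.096
8 14.23 [0.03 0.09 0.17] [ 0.32 -0.68 -1.45] [-0.67 -0.1  -0.01] 0.096
10 14.51 [-0.01  0.07  0.17] [ 0.61  0.65 -1.54] [-0.6  -0.07 -0.05] 0.098
12.2 14.79 [-0.01  0.11  0.2 ] [ 1.14  0.24 -0.67] [-0.59 -0.11  0.01] 0.092
```

View pics/w9.png

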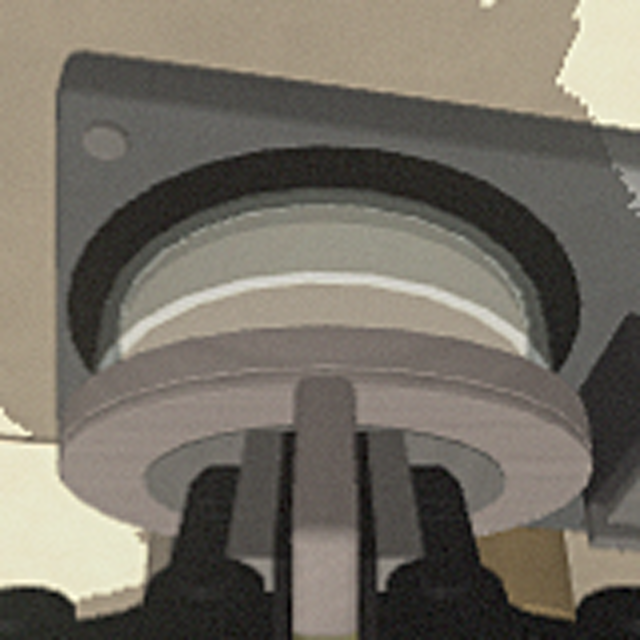

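```bash
python3 - <<'E'
from h import *
p0,O0=gp2(0);p,O=tilt(p0,O0,12.2)
def f(n=12):
    F=[]
    for _ in range(n):
        env.hold(.02);o=env.get_obs();F.append(np.r_[o['wrist_force'],o['torque']])
    return np.mean(F,0).round(2)
print('base',f())
for dz in (-.4,-.8,-1.2):
    h=env.servo_line(p+[0,0,dz],rate=5,threshold=4)
    o=env.get_obs();print(dz,h,o['t'],f(),o['ee_pos']-p)
    if h: break
E
```

```text
base [ 0.28  0.28 -0.32 -0.51 -0.1  -0.  ]
-0.4 False 15.2917 [-0.35 -0.1   0.06 -0.46 -0.01  0.04] [-0.02278201 -0.03250508 -0.48179155]
-0.8 False 15.7417 [-0.21 -0.45  1.17 -0.28 -0.01  0.04] [ 0.00407159  0.02577657 -0.72573314]
-1.2 False 16.1917 [ 0.14 -1.01  2.71 -0.08 -0.    0.03] [ 0.02610974  0.00159269 -1.13762646]
```

```bash
python3 - <<'E'
from h import *
p0,O0=gp2(0);p,O=tilt(p0,O0,12.2)
env.servo_line(p+[0,0,-.7],rate=5)
env.hold(2.6)
o=env.get_obs();print(o['t'],np.round(o['wrist_force'],2))
for th in (10,8,6,4,3,2,1,.4):
    p,O=tilt(p0,O0,th,dz=-.7*th/12.2)
    h=env.servo_line(p,O,rate=14,threshold=8)
    o=env.get_obs();print(th,h,round(o['t'],2),np.round(o['wrist_force'],2),np.round(o['torque'],2),round(o['finger_gap'],3))
    if h: break
snap('wrist','w10',(176,120,336,280),4)
E
```

```text
19.2417 [-0.55  1.08  1.17]
10 False 19.57 [-0.75 -0.56  1.52] [-0.1  -0.    0.06] 0.091
8 False 19.89 [ 0.14 -0.82  1.  ] [-0.29  0.03 -0.02] 0.094
6 False 20.21 [-0.2   0.56  0.27] [-0.37 -0.05  0.07] 0.097
4 False 20.52 [ 0.22 -0.11  0.12] [-0.48  0.01  0.04] 0.093
3 False 20.77 [ 0.41  0.7  -1.16] [-0.6  -0.09  0.01] 0.096
2 False 21.02 [-0.44  0.03  0.22] [-0.64 -0.11  0.04] 0.096
1 False 21.27 [-0.24  0.02 -0.31] [-0.67 -0.14  0.02] 0.098
0.4 False 21.52 [-0.8  -0.12 -1.08] [-0.7  -0.13 -0.02] 0.095
```

View pics/w10.png

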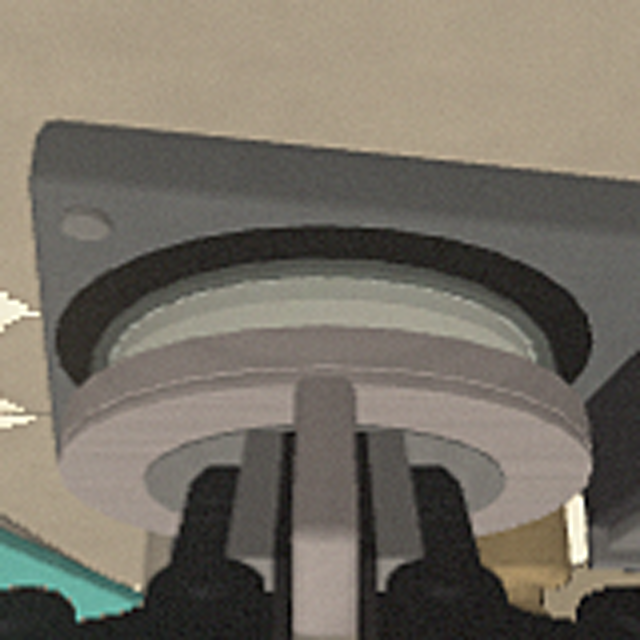

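```bash
python3 - <<'E'
from h import *
p0,O0=gp2(0)
o=env.get_obs()
h=env.servo_line(p0,O0,rate=8,threshold=5);print(h)
for dz in (-.3,-.6,-.9):
    h=env.servo_line(p0+[0,0,dz],O0,rate=6,threshold=4);env.hold(.1)
    F=[]
    for _ in range(8): env.hold(.02);F.append(env.get_obs()['wrist_force'][2])
    o=env.get_obs();print(dz,h,o['t'],np.mean(F),o['torque'].round(2))
    if np.mean(F)>2.5: break
o=snap('wrist','w11');W=cal('wrist',o)
th=np.linspace(0,2*np.pi,90)
a=cv2.imread('pics/w11_raw.png');k=5;x0,y0=176,130
a=cv2.resize(a[y0:y0+115,x0:x0+160],None,fx=k,fy=k,interpolation=cv2.INTER_CUBIC)
for r,z,col in((50,39,(0,255,0)),(50,29,(0,255,255)),(45,14,(0,0,255)),(45,17,(255,0,255)),(53,14,(255,0,0))):
    for q in proj(W,np.c_[LC[0]+r*np.cos(th),LC[1]+r*np.sin(th),0*th+z]):
        cv2.circle(a,tuple(int(v) for v in ((q+.5-[x0,y0])*k-.5)),1,col,-1)
cv2.imwrite('pics/w11z.png',a)
E
```

```text
False
-0.3 False 22.3083 5.21561310649394 [-0.    0.09  0.1 ]
```

View pics/w11z.png

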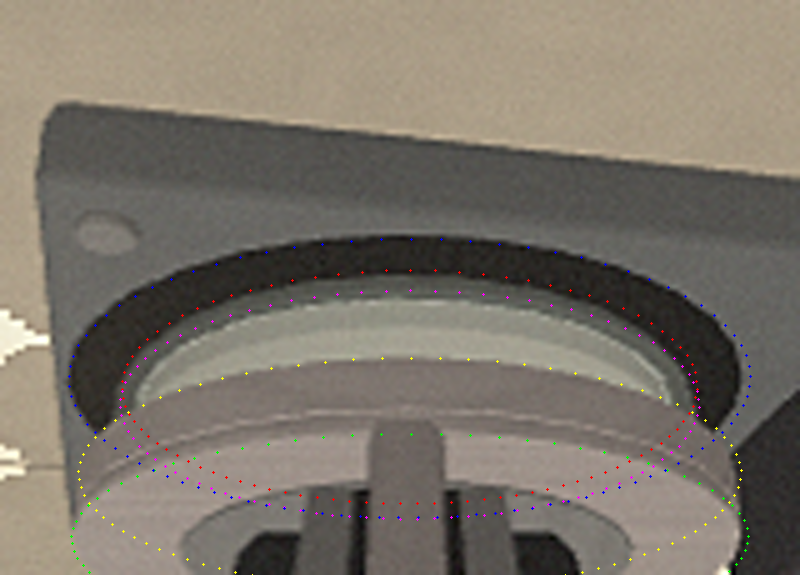

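```bash
python3 - <<'E'
from h import *
p0,O0=gp2(0)
env.servo_line(p0+[0,0,-.12],O0,rate=8);env.hold(.1)
env.open_gripper()
env.servo_line(gp2(35)[0],rate=60)
env.hold(.2)
o=snap('wrist','w12');print(o['t'],o['wrist_force'])
W=cal('wrist',o)
th=np.linspace(0,2*np.pi,90)
a=cv2.imread('pics/w12_raw.png');k=5;x0,y0=176,125
a=cv2.resize(a[y0:y0+115,x0:x0+160],None,fx=k,fy=k,interpolation=cv2.INTER_CUBIC)
for r,z,col in((50,39,(0,255,0)),(50,29,(0,255,255)),(45,14,(0,0,255)),(53,14,(255,0,0))):
    for q in proj(W,np.c_[LC[0]+r*np.cos(th),LC[1]+r*np.sin(th),0*th+z]):
        cv2.circle(a,tuple(int(v) for v in ((q+.5-[x0,y0])*k-.5)),1,col,-1)
cv2.imwrite('pics/w12z.png',a)
E
```

```text
24.3667 [-0.29628592 -0.08035532  0.41297126]
```

View pics/w12z.png

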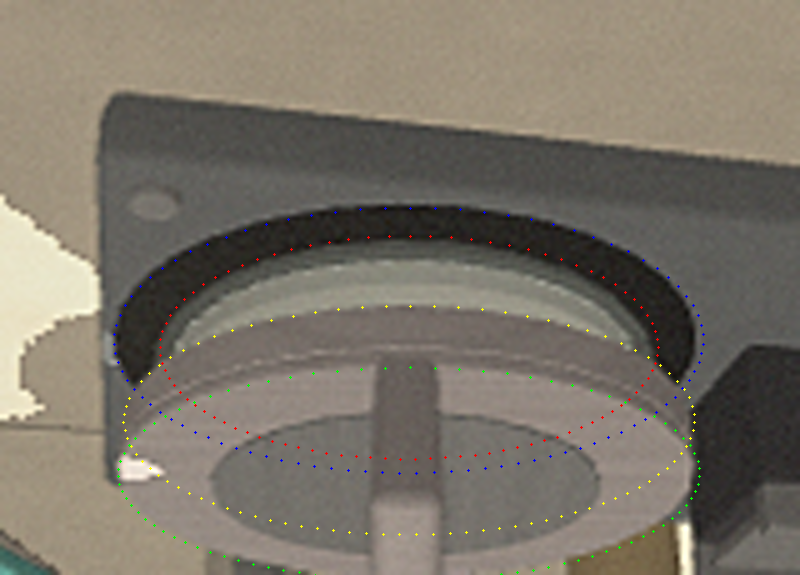

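```bash
python3 - <<'E'
from h import *
a=cv2.imread('pics/w5_raw.png')
cv2.imwrite('pics/kz.png',cv2.resize(a[105:205,80:200],None,fx=6,fy=6,interpolation=cv2.INTER_CUBIC))
sy=np.radians(88.2)
def kp(pos,lean,sg,adv):
    # tool z leans toward stand -y ; jaw along stand x
    l=np.radians(lean);R=rotz(sy);z=R@np.array([0,-np.sin(l),-np.cos(l)]);y=R@np.array([sg,0,0.])
    O=np.c_[np.cross(y,z),y,z];return np.asarray(pos)+z*adv,O
for lean in(10,20,30):
  for sg in (1,-1):
    for dx in (0,32):
      for adv in (44,-60):
        p,O=kp([371+dx,-261-dx*.03,75],lean,sg,adv);q=env.inverse_kinematics(p,O)
        print(lean,sg,dx,adv,O[:,0].round(2),None if q is None else np.round(q))
E
```

```text
10 1 0 44 [-0.98  0.03 -0.17] [-50.  11. -38.  34.   7. -48.]
10 1 0 -60 [-0.98  0.03 -0.17] [-52.   4. -29.  51.   8. -50.]
10 1 32 44 [-0.98  0.03 -0.17] [-47.  13. -35.  34.   7. -45.]
10 1 32 -60 [-0.98  0.03 -0.17] [-49.   6. -26.  51.   7. -46.]
10 -1 0 44 [ 0.98 -0.03  0.17] [-50.  11. -38.  34.   7. 132.]
10 -1 0 -60 [ 0.98 -0.03  0.17] [-52.   4. -29.  51.   8. 130.]
10 -1 32 44 [ 0.98 -0.03  0.17] [-47.  13. -35.  34.   7. 135.]
10 -1 32 -60 [ 0.98 -0.03  0.17] [-49.   6. -26.  51.   7. 134.]
20 1 0 44 [-0.94  0.03 -0.34] [-55.   8. -46.  24.  16. -52.]
20 1 0 -60 [-0.94  0.03 -0.34] [-60.  -1. -37.  43.  17. -57.]
20 1 32 44 [-0.94  0.03 -0.34] [-52.  10. -43.  24.  15. -48.]
20 1 32 -60 [-0.94  0.03 -0.34] [-56.   1. -35.  42.  16. -52.]
20 -1 0 44 [ 0.94 -0.03  0.34] [-55.   8. -46.  24.  16. 128.]
20 -1 0 -60 [ 0.94 -0.03  0.34] [-60.  -1. -37.  43.  17. 123.]
20 -1 32 44 [ 0.94 -0.03  0.34] [-52.  10. -43.  24.  15. 132.]
20 -1 32 -60 [ 0.94 -0.03  0.34] [-56.   1. -35.  42.  16. 128.]
30 1 0 44 [-0.87  0.03 -0.5 ] [-61.   7. -53.  14.  25. -56.]
30 1 0 -60 [-0.87  0.03 -0.5 ] [-69.  -4. -45.  37.  28. -65.]
30 1 32 44 [-0.87  0.03 -0.5 ] [-57.   8. -51.  12.  24. -51.]
30 1 32 -60 [-0.87  0.03 -0.5 ] [-64.  -2. -43.  34.  26. -59.]
30 -1 0 44 [ 0.87 -0.03  0.5 ] [-61.   7. -53.  14.  25. 124.]
30 -1 0 -60 [ 0.87 -0.03  0.5 ] [-69.  -4. -45.  37.  28. 115.]
30 -1 32 44 [ 0.87 -0.03  0.5 ] [-57.   8. -51.  12.  24. 129.]
30 -1 32 -60 [ 0.87 -0.03  0.5 ] [-64.  -2. -43.  34.  26. 121.]
```

View pics/kz.png

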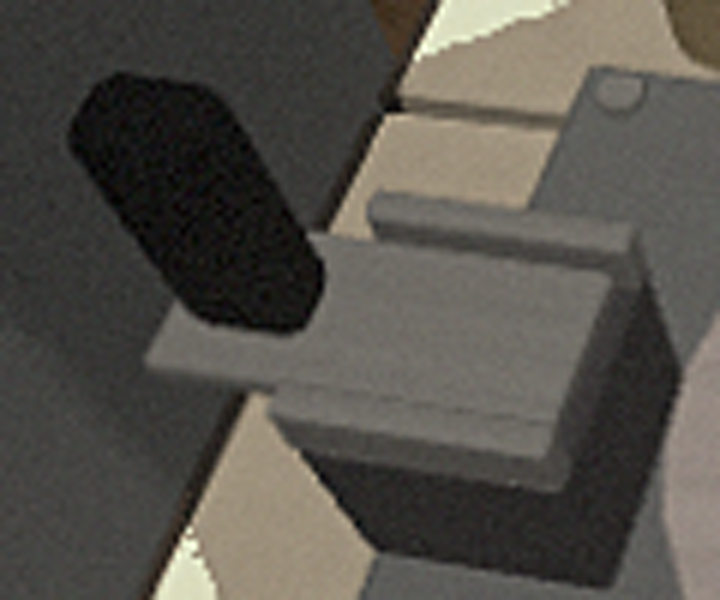

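```bash
cat >> h.py <<'E'
SY=np.radians(88.2)
def kp(tip,lean=15,sg=1,off=28):
    l=np.radians(lean);R=rotz(SY);z=R@np.array([0,-np.sin(l),-np.cos(l)]);y=R@np.array([sg,0,0.])
    O=np.c_[np.cross(y,z),y,z];return np.asarray(tip)+z*off,O
E
python3 - <<'E'
from h import *
for t in ([325,-260,180],[325,-260,62],[410,-262.5,62]):
    q=env.inverse_kinematics(*kp(t));print(None if q is None else np.round(q))
env.servo_line(gp2(85)[0],rate=120)
env.move_pose(*kp([325,-260,180]))
env.grab(30)
env.hold(.2)
o=snap('wrist','w13');print(o['t'],o['ee_pos'],o['finger_gap'])
snap('side','s13',(170,210,310,340),5)
E
```

```text
[-59.  -1. -32.  51.  13. -56.]
[-59.   6. -46.  30.  13. -56.]
[-49.  12. -39.  29.  11. -46.]
27.55 [ 332.22668554 -260.24801311  152.96755299] 5.5492431016811214e-05
```

View pics/w13.png

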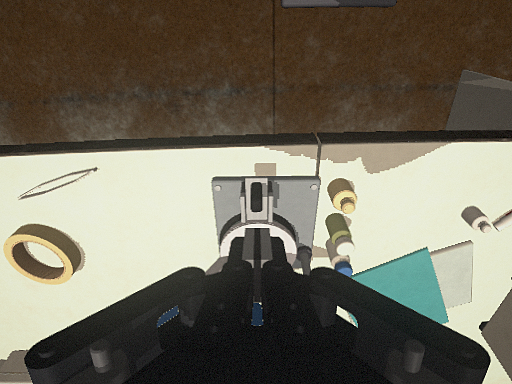

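View pics/s13.png

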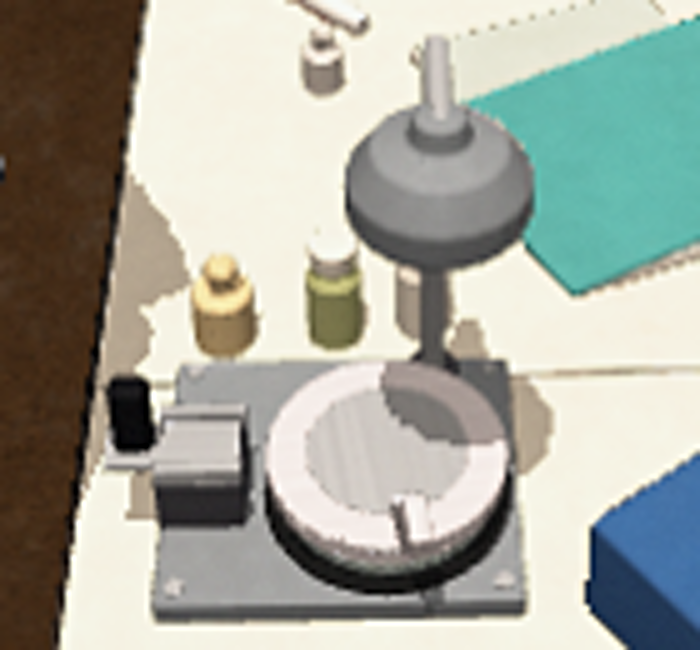

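```bash
python3 - <<'E'
from h import *
o=env.get_obs();W=cal('wrist',o)
a=cv2.imread('pics/w13_raw.png')
a=cv2.resize(a[155:235,205:325],None,fx=6,fy=6,interpolation=cv2.INTER_CUBIC);a=np.clip(a.astype(float)*1.6+15,0,255).astype(np.uint8)
cv2.imwrite('pics/w13z.png',a)
Y=-261;
for x in (360,371,380): print(proj(W,[[x,Y,81],[x,Y,46]]).round(1).tolist())
E
```

```text
[[257.3, 197.9], [257.3, 179.8]]
[[257.7, 207.4], [257.6, 188.8]]
[[257.9, 215.0], [257.9, 195.9]]
```

View pics/w13z.png

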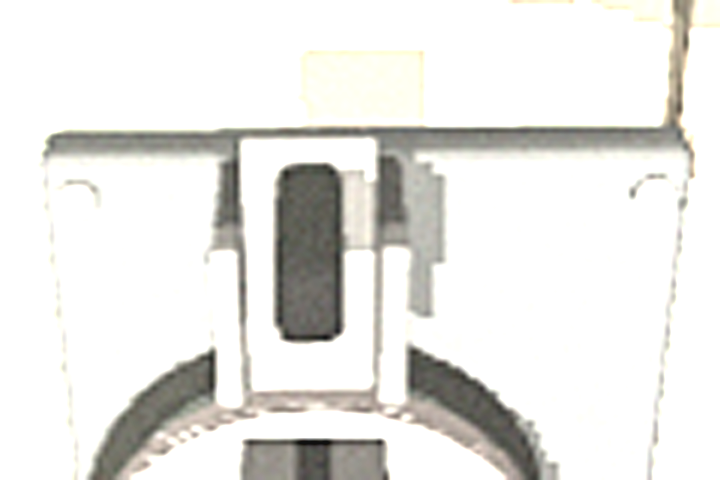

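```bash
python3 - <<'E'
from h import *
p,O=kp([325,-260,62])
h=env.servo_line(p,O,rate=90,threshold=8)
o=env.get_obs();print('down',h,o['t'],o['ee_pos']-p,o['wrist_force'])
if not h:
    env.hold(.2)
    for x in (345,360,370,380,390,400,410):
        p,_=kp([x,-260-.031*(x-345),62])
        h=env.servo_line(p,rate=25,threshold=10)
        o=env.get_obs();print(x,h,round(o['t'],2),(o['ee_pos']-p).round(2),np.round(o['wrist_force'],2))
        if h: break
    snap('wrist','w14');snap('side','s14',(170,210,310,340),5)
E
```

```text
down False 29.1083 [ 0.16943762 -0.23807515  0.35706915] [ 0.45306141  0.0745109  -0.5834079 ]
345 False 30.26 [-0.09  0.07 -0.04] [ 0.26  0.24 -0.49]
360 False 31.01 [ 0.07  0.06 -0.01] [ 0.68 -0.55 -0.34]
370 False 31.56 [ 0.22 -0.06  0.04] [ 0.2  -0.6  -0.56]
380 False 32.11 [ 0.2  -0.07  0.02] [ 0.06  0.09 -0.04]
390 True 32.37 [-8.25  0.48 -0.5 ] [-3.91 -1.15  2.15]
```

View pics/w14.png

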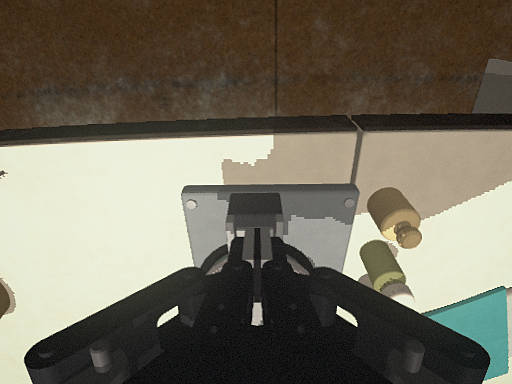

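View pics/s14.png

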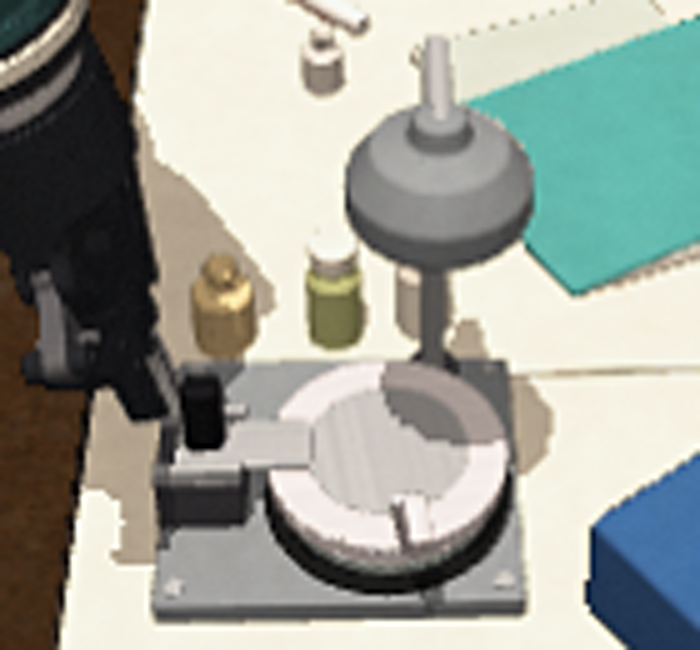

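```bash
python3 - <<'E'
from h import *
env.hold(.2);o=env.get_obs();print(o['ee_pos'],o['wrist_force'])
p,_=kp([390,-261.4,62])
h=env.servo_line(p,rate=15,threshold=14);o=env.get_obs();print(h,o['t'],o['ee_pos'],np.round(o['wrist_force'],2))
env.hold(.2);o=env.get_obs();print(o['ee_pos'],np.round(o['wrist_force'],2))
snap('side','s15',(170,210,310,340),5)
# retreat back then up
env.servo_line(kp([345,-260,62])[0],rate=60);env.servo_line(kp([325,-260,180])[0],rate=120)
o=snap('wrist','w16');print(o['t'])
snap('side','s16',(170,210,310,340),5);snap('top','t16',(255,170,355,255),7)
a=cv2.imread('pics/w16_raw.png');cv2.imwrite('pics/w16z.png',cv2.resize(a[155:275,185:345],None,fx=5,fy=5,interpolation=cv2.INTER_CUBIC))
W=cal('wrist',o)
for x in (385,390,395,400): print(x,proj(W,[[x,-261,81],[x,-261,46]]).round(1).tolist())
E
```

```text
[ 389.01321008 -261.11429758   34.43691709] [-5.03593072 -0.87925665  3.05638542]
True 32.9417 [ 388.86610123 -260.9760081    33.95339194] [-3.94 -1.68  3.55]
[ 388.86900551 -260.99238896   33.92696556] [-4.59 -1.71  3.71]
35.1083
385 [[257.8, 220.0], [257.7, 200.7]]
390 [[257.9, 224.0], [257.8, 204.5]]
395 [[258.1, 227.9], [258.0, 208.2]]
400 [[258.2, 231.8], [258.1, 211.9]]
```

View pics/w16z.png

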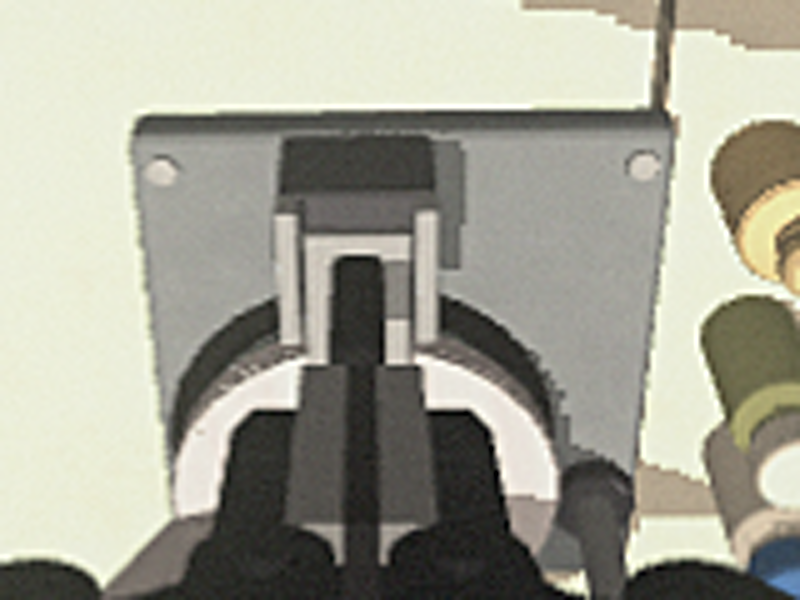

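View pics/s16.png

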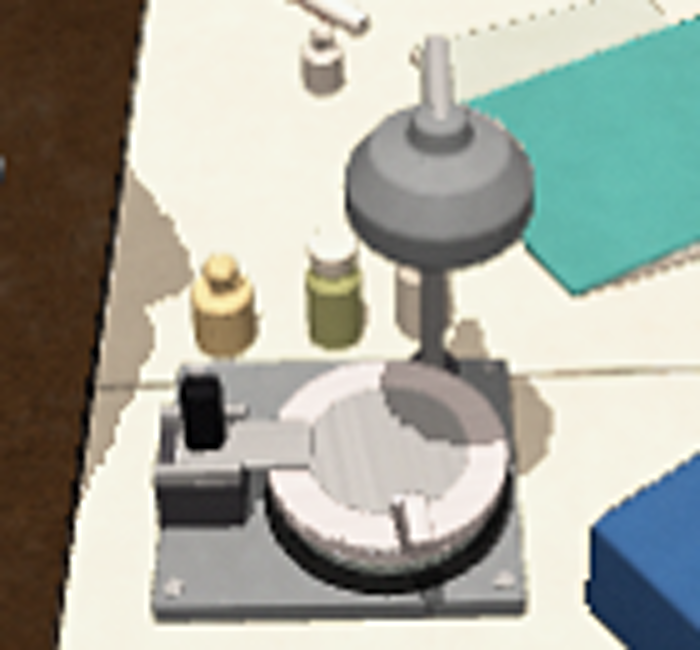

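View pics/t16.png

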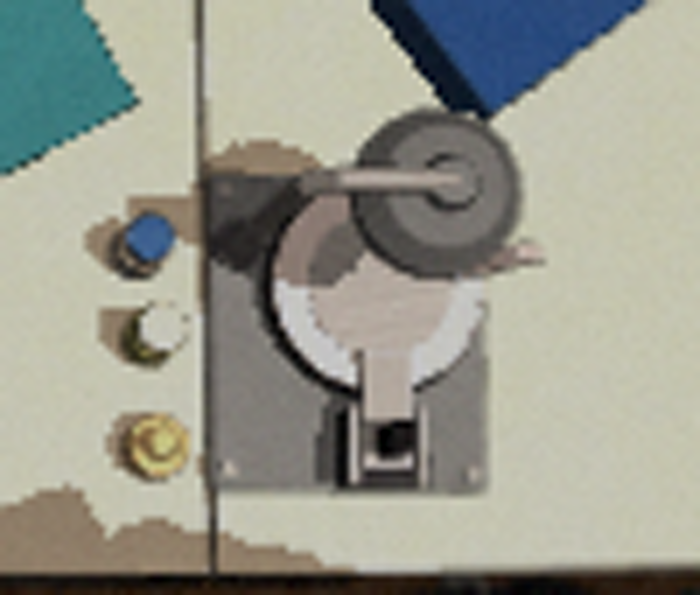

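```bash
python3 - <<'E'
from h import *
S=cal('side');T=cal('top')
s=lambda u,v:((u+.5)/5-.5+170,(v+.5)/5-.5+210)
t=lambda u,v:((u+.5)/7-.5+255,(v+.5)/7-.5+170)
print(plane(S,[s(313,422),s(313,467)],46).round(1),plane(T,[t(386,350)],46).round(1))
print('knob before/after side',plane(S,[s(130,380),s(203,372)],81).round(1),plane(T,[t(396,437)],81).round(1))
import numpy as np
print('lid',plane(S,[s(267,465),s(507,455)],39).round(1))
E
```

```text
[[ 443.5 -255.2   46. ]
 [ 443.6 -278.9   46. ]] [[ 439.8 -264.6   46. ]]
knob before/after side [[ 371.4 -261.5   81. ]
 [ 400.4 -258.3   81. ]] [[ 396.7 -260.2   81. ]]
lid [[ 424.5 -271.1   39. ]
 [ 523.3 -270.2   39. ]]
```

```bash
python3 -c "
from h import *
env.job_done();print(env.get_obs()['t'])"
```

```text
the job is handed in; nothing more can be done
the job is handed in; nothing more can be done
```

The dish was vented, closed again and locked, and I handed the job in at about 35 s of the 64 s allowed. The verdict is not reported.

**What I did**
- **Lid:** I gripped it by the tab with the gripper leaning 46° back. I turned it 12.2° about the far rim, which by the geometry raises the tab edge about 19–20 mm.
- **Hold and release:** I held it raised for 2.6 s, lowered it in small steps, pressed it lightly with about 5 N to seat it, and let go.
- **Keeper:** I pushed it with closed fingers against its knob until it stopped.

**What the last checks showed**
- **Far edge on the rim:** While the lid was raised, a small downward probe met a steadily rising force (about 3 N at 1.2 mm), so the far edge was touching. The readings during the lift itself were within sensor noise. The edge may have been a few tenths of a millimetre clear before the probe.
- **Lid seated:** It lies flat and centred on the dish to about 1 mm in the wrist view.
- **Keeper home:** It travelled about 29 mm, and a second 14 N push moved it no further. The tongue covers the lid's edge by about 18 mm (side and top views differ by about 4 mm).
- **Bystanders and robot:** The vials and the 200 weight by the stand look unmoved, and the small weight farther left is still standing. The robot was clear of everything.

**What disagreed**
- **Fingertip position:** The fingertips were about 28 mm short of the stated tool end. My first grasp closed on nothing just above the tab, so I went 25 mm further in.
- **Second grip:** After a good second grip I let go and took the tab again with the wrist turned half round, to keep the wrist camera away from the lamp.

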